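# Close up the seasoning jars against the end stop

## Robot

A 6-joint arm with a two-finger parallel gripper is mounted at the origin on the work surface; the furniture and walls round the work are solid. World frame = base frame: x ahead of the robot, y to its left, z up, the work surface at z = 0. Lengths are in m, angles in rad, forces in N, time in s.
With the tool pointing down it reaches from about 0.35 to 0.975 m from the base axis. Payload 4.9 kg.
Tool frame: the origin (TCP) lies at the very end of the fingers, on their centre line; the grasp point (between the pads) lies 19 mm behind it; z points along the fingers, y is the direction in which the jaws open and shut (so a half turn about z gives the same grasp; the last joint's range is limited). The gripper opens to 85 mm and grips with 20 to 120 N. Pads are 22 mm wide; open, the fingers measure 114 mm over their backs; the gripper's body (76 mm by 85 mm) begins 54 mm behind the grasp point. The pads swing forward as they close: fully open they stand 13 mm farther back than shut.
Start: joints at [1.109, 0.053, 1.613, -0, 1.476, -0.119], TCP at [0.21, 0.589, 0.2] pointing down, gripper open.
Joint ranges: [-3.01, 3.01], [-1.01, 2.22], [0.06, 2.58], [-1.02, 4.17], [0.09, 2.62], [-3.14, 3.14]. Speed limits (rad/s): [2.57, 2.57, 3.14, 3.14, 3.14, 3.14].

## Interface

Orientations are given as a unit quaternion [w, x, y, z].
In Python, from plant import state, eyes, job_done gives the robot as it stands.
- The arm moves only by the tool apply_moves, never from a script. Its argument "commands" is a list of rows, each an object with "linear": the shift along the tool's x, y, z in m, a list of three; "delta_rot": the turn, a rotation vector about the tool's x, y, z in degrees, a list of three; "fingers": the closure in counts, from 0 (fully open) to 255 (shut). In form: [{"linear": [x, y, z], "delta_rot": [wx, wy, wz], "fingers": fingers}, ...]. A call has exactly 8 rows; each row is the pose to reach, as a shift and turn from the pose commanded when the call began, along the tool's axes at that moment; what a row does not reach only later rows make up. A row lasts 1/10 s, in which the tool goes at most 50 mm and 8.59 degrees, less where a joint would pass 70% of its speed; a pose out of reach is approached as far as the arm can. A call with a gripper value outside its range is refused whole. The fingers move at their own pace and stop on an object; the grip force is fixed at half the most. Time passes only in rows, so rows that repeat a pose let the fingers close, or fill a call up. It gives the time, the measured TCP pose, the force and the opening at its end, in the units of the state.
- state(): the state, without advancing time (a new reading comes with each control period).
- eyes.grab_frame(name): name is "side" or "top" or "wrist"; returns the picture (384x512x3 uint8, red, green, blue); there is no depth.
- eyes.camera_params(name): a dict with "fx", "fy", "cx", "cy" (pixels), "k1" (the pictures are not rectified: a ray, as slopes to the right and down, at radius r is drawn at 1 + k1 r^2 times it, then the intrinsics apply), "position" and "rotation" of the camera in the world; the wrist camera has in their place "T_tool_cam" (4x4, takes a point from camera to tool coordinates, whose origin is the TCP and whose axes are the flange's). Camera axes: x right, y down, z forward; pixel columns grow to the right and rows downward; lengths in m; the calibration is good to about 2 mm. A picture is of the moment at which its call begins: read the wrist's pose just before it. camera_params takes no time and is no camera call.
- job_done(): hands the job in, once; it reports no verdict.
The state is a dict: "time": time; "joint_pos": joint angles; "joint_vel": joint speeds; "joint_efforts": joint torques, N m; "tool_pos": TCP position; "tool_rot": TCP orientation; "contact_force": force on the tool from outside, world axes, zero at the start; "ft_torque": the same for the moment, N m; "gripper_width": opening from 0.0 (shut) to 1.0 (fully open).
Only numpy, scipy, OpenCV 4.12 (cv2) and the standard library are available. Lean on these libraries where they do the work, as an engineer would, in place of code of your own. Each camera call takes 0.05 s, during which the arm holds its last target.

## Task

Stand the lone square jar at the tail of the row on the guide rail, in line behind the other four, at the end away from the stop block. Then close up the row: pushing on that last jar only, slide all five along the rail as one straight block, with no jar turning or stepping out of line, until the front jar bears firmly on the sprung bumper of the stop, pushing with no more than about 15 N. Leave the five jars standing square, in line along the rail, touching one another and the bumper, and leave everything else alone.

Things in the scene. Friction and masses are not known exactly. Their poses are not given: they have to be found in the camera images.
- rail: Low steel angle strip fixed to the worktop, 400 mm long along its y (-200 to +200), leaf 20 mm high; origin on the worktop. Jars stand on the worktop on its open -x side and slide toward its +y; a jar touching the leaf has its centre at x = 0 here. Row jars start 2 to 7 mm off the leaf, 4 to 20 mm apart, up to 0.08 rad askew.
- end_stop: Aluminium block 44 mm wide and high, fixed at the +y end of the rail, axes as the rail's; origin at its front face on the jars' line (rail x = 0, y = +200 mm). Its rubber bumper (30 mm round, 24 mm up) faces the front jar, 15 to 65 mm out from the block: how far is not given, feel for it. It is sprung, damped, 3 N per mm; over 18 N spoils it. Sliding five jars takes 2 to 9 N more.
- jar_1_mid (a point): Square steel jar, 40 x 40 x 68 mm, all five alike; body to 52 mm up, round 34 mm cap above; 0.10 to 0.20 kg. Point: its centre, 34 mm above its underside; z up, x and y square to its sides. This is the front jar of the row, nearest to the stop.
- jar_2_mid (a point): Square steel jar, 40 x 40 x 68 mm, all five alike; body to 52 mm up, round 34 mm cap above; 0.10 to 0.20 kg. Point: its centre, 34 mm above its underside; z up, x and y square to its sides. Second in the row.
- jar_3_mid (a point): Square steel jar, 40 x 40 x 68 mm, all five alike; body to 52 mm up, round 34 mm cap above; 0.10 to 0.20 kg. Point: its centre, 34 mm above its underside; z up, x and y square to its sides. Third in the row.
- jar_4_mid (a point): Square steel jar, 40 x 40 x 68 mm, all five alike; body to 52 mm up, round 34 mm cap above; 0.10 to 0.20 kg. Point: its centre, 34 mm above its underside; z up, x and y square to its sides. Fourth in the row, farthest from the stop at the start; its place is about y = -96 mm of the rail's frame.
- jar_5_mid (a point): Square steel jar, 40 x 40 x 68 mm, all five alike; body to 52 mm up, round 34 mm cap above; 0.10 to 0.20 kg. Point: its centre, 34 mm above its underside; z up, x and y square to its sides. This is the lone jar, standing on the open worktop to the robot's right, turned by up to 0.3 rad.
- timer: Bystander: round kitchen timer, 68 mm across, 36 mm high, origin under its centre.
- tape_roll: Bystander: roll of tape lying flat, 100 mm across, 25 mm high, origin under its centre.
- scraper: Bystander: bench scraper lying behind the rail, 89 x 124 x 18 mm, origin under its centre.
Not all that is in view belongs to the job. What is shaped like the part that bears jar_2_mid but brown is not meant.

How it is judged:
By the outcome, as a careful person would: the job done as asked, in the order asked, and still so for the second after the job is handed in, with the robot touching nothing.
It also fails if it takes over 45 s, if anything falls off the work surface, if the arm or the gripper's body presses on something with over 40 N, if the wrist force passes 120 N, or if a joint passes its speed limit or range.

## Working session

There is one attempt and no reset: what is moved stays moved. The work goes in short steps, Python scripts to look and compute and a tool call to move; the robot and the scene stay as the last step left them, time stands still between calls to the robot, and variables do not carry over. Pictures are saved under pics/ and viewed, and the job is handed in when it is done.

Besides the shell and the picture viewer there is one more tool, called after "Call:" by a JSON object that holds its "method" and its "body", one argument or row to a line. apply_moves: Moves the arm, as the interface text tells. Its arguments: {"type":"object","properties":{"commands":{"type":"array","items":{"type":"object","properties":{"linear":{"type":"array","items":{"type":"number"}},"delta_rot":{"type":"array","items":{"type":"number"}},"fingers":{"type":"number"}}}}},"required":["commands"]}

```bash
mkdir -p pics; ls; python3 - <<'E'
from plant import state, eyes
import cv2
print(state())
for n in("side","top"):
    im=eyes.grab_frame(n); cv2.imwrite(f"pics/{n}0.png",im[:,:,::-1]); print(n,eyes.camera_params(n))
print(eyes.camera_params("wrist"))
E
```

```text
pics
{'time': 0.0, 'joint_pos': array([ 1.10899362e+00,  5.32991869e-02,  1.61429383e+00,  2.89844917e-05,
        1.47601210e+00, -1.18999842e-01]), 'joint_vel': array([-4.62586608e-04, -1.22736081e-04,  9.74798868e-04, -3.14733303e-04,
        2.52303485e-03, -9.41734995e-05]), 'joint_efforts': array([ 5.50229543e-04, -3.93697286e+01, -3.70171773e+01, -2.33061082e-04,
        7.05918777e-03,  3.35082788e-06]), 'tool_pos': array([0.20976287, 0.58801897, 0.19899894]), 'tool_rot': array([-3.01942696e-04,  1.70564694e-01,  9.85345966e-01, -9.59968597e-04]), 'contact_force': array([-0.45217353, -0.05012616,  0.71166387]), 'ft_torque': array([ 0.02584088, -0.0557174 ,  0.05161423]), 'gripper_width': 1.001207649084574}
side {'fx': 473.5467855985197, 'fy': 473.5467855985197, 'cx': 257.82666267946337, 'cy': 191.04927837414033, 'k1': -0.1605987712778019, 'position': array([0.79078632, 0.71225359, 0.81078922]), 'rotation': array([-0.0643596 ,  0.1612029 ,  0.90744776, -0.38263563])}
top {'fx': 389.3348325954236, 'fy': 389.3348325954236, 'cx': 259.3380818733724, 'cy': 191.2226074169922, 'k1': 0.01556708969370744, 'position': array([ 0.33789776, -0.04251281,  0.99911767]), 'rotation': array([-0.0679223 ,  0.708935  , -0.69945441,  0.05967636])}
{'fx': 296.4492842712713, 'fy': 296.4492842712713, 'cx': 256.5120771933726, 'cy': 192.66128486068635, 'k1': -0.0169164685986096, 'T_tool_cam': array([[ 2.04827359e-04, -9.52946789e-01, -3.03137553e-01,
         7.81020213e-02],
       [ 9.99999966e-01,  1.45444587e-04,  2.18469797e-04,
         6.21537254e-04],
       [-1.64100375e-04, -3.03137587e-01,  9.52946786e-01,
        -1.74621776e-01],
       [ 0.00000000e+00,  0.00000000e+00,  0.00000000e+00,
         1.00000000e+00]])}
```

View pics/side0.png

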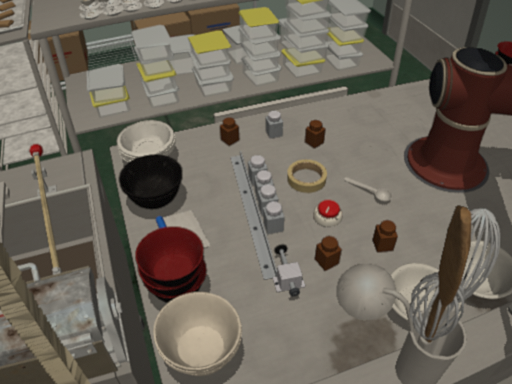

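View pics/top0.png

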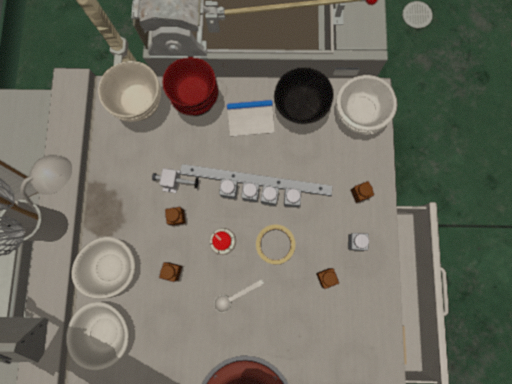

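Candidates for the lone jar: the steel one at top (360,241), and brown ones at top (363,191), (327,278), (175,215) and (170,271). The steel jar fits the description and brown is excluded. Next I'll crop close to check that and measure.

```bash
cat > h.py <<'E'
import numpy as np, cv2
from scipy.spatial.transform import Rotation as R
from scipy.optimize import least_squares
def q2R(q): return R.from_quat(q,scalar_first=True).as_matrix()
def cam(name,st=None):
    from plant import eyes
    p=eyes.camera_params(name)
    if name=="wrist":
        T=np.eye(4);T[:3,:3]=q2R(st["tool_rot"]);T[:3,3]=st["tool_pos"]
        T=T@p["T_tool_cam"];p["R"]=T[:3,:3];p["t"]=T[:3,3]
    else: p["R"]=q2R(p["rotation"]);p["t"]=np.array(p["position"])
    return p
def proj(p,X):
    X=np.atleast_2d(X);c=(X-p["t"])@p["R"]; s=c[:,:2]/c[:,2:]
    s=s*(1+p["k1"]*(s**2).sum(1,keepdims=True))
    return s*[p["fx"],p["fy"]]+[p["cx"],p["cy"]]
def unproj(p,uv,z):
    uv=np.atleast_2d(uv).astype(float);d=(uv-[p["cx"],p["cy"]])/[p["fx"],p["fy"]];s=d.copy()
    for _ in range(20): s=d/(1+p["k1"]*(s**2).sum(1,keepdims=True))
    r=np.c_[s,np.ones(len(s))]@p["R"].T
    return p["t"]+r*((z-p["t"][2])/r[:,2])[:,None]
E
python3 - <<'E'
from h import *
t=cv2.imread("pics/top0.png");s=cv2.imread("pics/side0.png")
a=cv2.resize(t[155:215,145:345],None,fx=4,fy=4,interpolation=cv2.INTER_CUBIC)
b=cv2.resize(t[205:275,320:400],None,fx=4,fy=4,interpolation=cv2.INTER_CUBIC)
c=cv2.resize(s[140:300,220:320],None,fx=3.5,fy=3.5,interpolation=cv2.INTER_CUBIC)
o=np.zeros((530,800,3),np.uint8);o[:240]=a;o[245:525,:320]=b;cv2.imwrite("pics/c1.png",o)
cv2.imwrite("pics/c2.png",c)
p=cam("top")
print("lone",unproj(p,[[360,239]],.068),"row",unproj(p,[[228,185],[250,189],[270,193],[293,196]],.068))
print("rail ends",unproj(p,[[182,170],[331,190]],.0))
print("brown",unproj(p,[[363,190],[327,277]],.068))
E
```

```text
lone [[ 0.39588358 -0.27046353  0.068     ]] row [[ 0.52241329  0.04631931  0.068     ]
 [ 0.51315043 -0.00756267  0.068     ]
 [ 0.50387106 -0.0563301   0.068     ]
 [ 0.49718692 -0.11211752  0.068     ]]
rail ends [[ 5.74728246e-01  1.75420221e-01  0.00000000e+00]
 [ 5.25922084e-01 -2.16039359e-01 -1.11022302e-16]]
brown [[ 0.51408731 -0.28151995  0.068     ]
 [ 0.30672582 -0.19097328  0.068     ]]
```

View pics/c1.png

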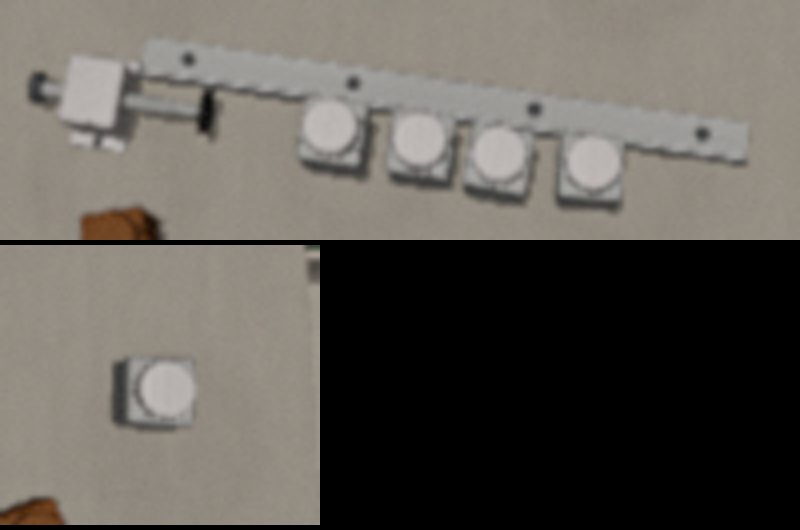

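View pics/c2.png

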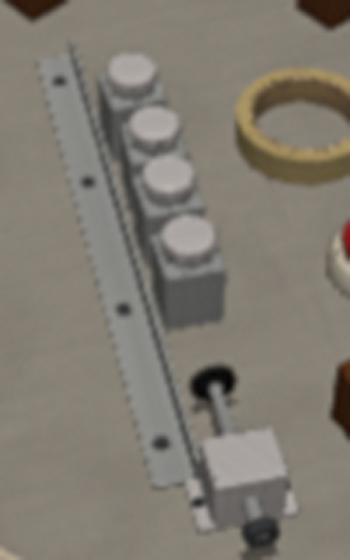

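Picture says: the row of steel jars is at top (228,185)…(293,196), the bumper at (196,183), and the lone jar at (360,239) is plain steel. I'll move over the row with the wrist camera to measure it precisely.

```bash
cat >> h.py <<'E'
def goal(x,y,z,az,level=True):
    from plant import state
    st=state();A=q2R(st["tool_rot"])
    a=np.radians(az); ty=np.array([np.cos(a),np.sin(a),0]);tz=np.array([0,0,-1.]);tx=np.cross(ty,tz)
    B=np.c_[tx,ty,tz]
    print("linear",np.round(A.T@(np.array([x,y,z])-st["tool_pos"]),4),"rot",np.round(np.degrees(R.from_matrix(A.T@B).as_rotvec()),2),"t",st["time"])
E
python3 -c "
from h import *
goal(.33,.45,.23,30);goal(.45,.10,.20,-7)"
```

```text
linear [-0.1596 -0.0897 -0.0308] rot [-1.100e-01  3.000e-02  4.036e+01] t 0.1
linear [-3.903e-01 -3.790e-01 -3.000e-04] rot [-1.000e-01  6.000e-02  7.736e+01] t 0.1
```

Call:
{"method": "apply_moves", "body": {
  "commands": [
    {"linear":[-0.02,-0.02,0],"delta_rot":[0,0,4],"fingers":0},
    {"linear":[-0.05,-0.048,0],"delta_rot":[0,0,11],"fingers":0},
    {"linear":[-0.082,-0.08,0],"delta_rot":[0,0,18],"fingers":0},
    {"linear":[-0.115,-0.112,0],"delta_rot":[0,0,25],"fingers":0},
    {"linear":[-0.148,-0.144,0],"delta_rot":[0,0,32],"fingers":0},
    {"linear":[-0.181,-0.176,0],"delta_rot":[0,0,39],"fingers":0},
    {"linear":[-0.214,-0.208,0],"delta_rot":[0,0,46],"fingers":0},
    {"linear":[-0.247,-0.24,0],"delta_rot":[0,0,53],"fingers":0}
  ]
}}

```text
time: 0.9
tool_pos: [0.3622, 0.2778, 0.1998]
tool_rot: [0.0, 0.594, 0.804, -0.0]
contact_force: [1.4, 0.5, 0.6]
gripper_width: 1.0
```

```bash
python3 -c "
from h import *
goal(.45,.10,.20,-7)"
```

```text
linear [-0.1957  0.0317 -0.0002] rot [-1.00e-02  1.00e-02  2.41e+01] t 0.9
```

Call:
{"method": "apply_moves", "body": {
  "commands": [
    {"linear":[-0.04,0.006,0],"delta_rot":[0,0,6],"fingers":0},
    {"linear":[-0.08,0.012,0],"delta_rot":[0,0,12],"fingers":0},
    {"linear":[-0.12,0.018,0],"delta_rot":[0,0,18],"fingers":0},
    {"linear":[-0.15,0.024,0],"delta_rot":[0,0,22],"fingers":0},
    {"linear":[-0.18,0.029,0],"delta_rot":[0,0,24],"fingers":0},
    {"linear":[-0.195,0.031,0],"delta_rot":[0,0,24],"fingers":0},
    {"linear":[-0.195,0.031,0],"delta_rot":[0,0,24],"fingers":0},
    {"linear":[-0.195,0.031,0],"delta_rot":[0,0,24],"fingers":0}
  ]
}}

```text
time: 1.7
tool_pos: [0.4494, 0.1028, 0.1998]
tool_rot: [-0.0, 0.747, 0.665, -0.0]
contact_force: [0.6, -0.3, -0.0]
gripper_width: 1.003
```

```bash
python3 - <<'E'
from h import *
from plant import *
import pickle
st=state();print(st["tool_pos"],st["contact_force"]);im=eyes.grab_frame("wrist")[:,:,::-1]
cv2.imwrite("pics/w1.png",im);pickle.dump(st,open("w1.pkl","wb"))
cv2.imwrite("pics/w1b.png",cv2.resize(im,None,fx=1.56,fy=1.56,interpolation=cv2.INTER_CUBIC))
E
```

```text
[0.44944727 0.10280554 0.19976799] [ 0.55764508 -0.29716303 -0.00816637]
```

View pics/w1b.png

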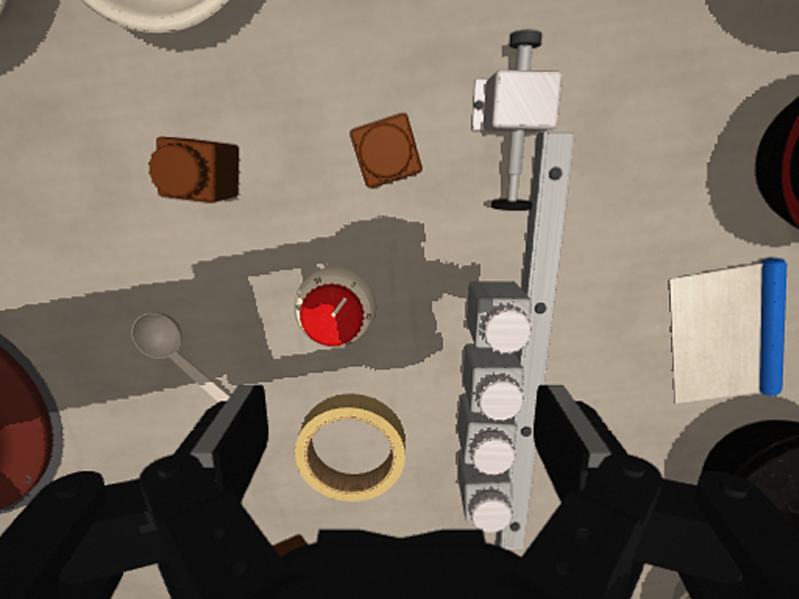

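The wrist picture shows the rail's left edge from about (546,133) to (500,545), the bumper at (512,205), and caps at (506,328), (500,397), (493,452) and (490,510). I'll zoom in for exact edges.

```bash
python3 - <<'E'
from h import *
im=cv2.imread("pics/w1.png")
a=cv2.resize(im[10:185,285:385],None,fx=4,fy=4,interpolation=cv2.INTER_CUBIC)[:590]
b=cv2.resize(im[170:355,285:385],None,fx=4,fy=4,interpolation=cv2.INTER_CUBIC)[:592]
a=cv2.resize(im[10:158,285:385],None,fx=4,fy=4,interpolation=cv2.INTER_CUBIC)
b=cv2.resize(im[170:318,285:385],None,fx=4,fy=4,interpolation=cv2.INTER_CUBIC)
cv2.imwrite("pics/z1.png",np.hstack([a,b]))
E
```

```text
(no output)
```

View pics/z1.png

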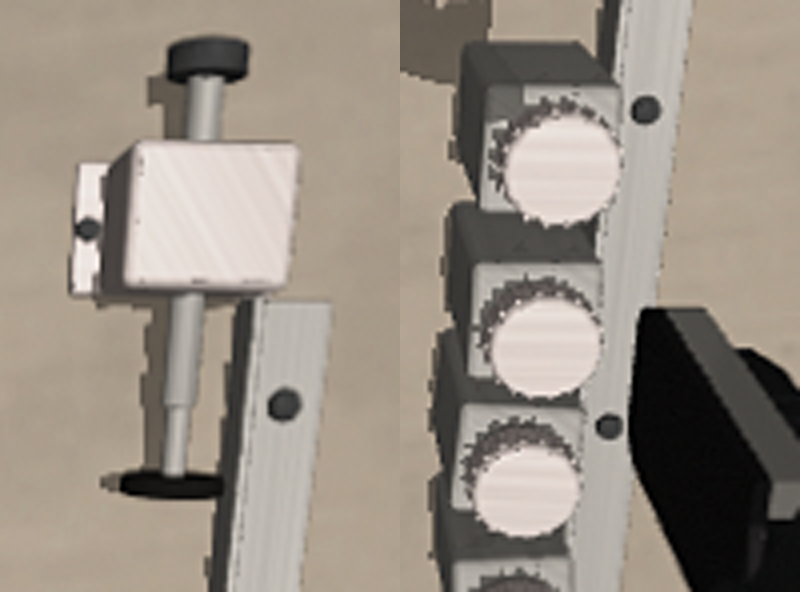

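```bash
python3 - <<'E'
from h import *
import pickle
st=pickle.load(open("w1.pkl","rb"));p=cam("wrist",st)
L=unproj(p,[[348,85],[342.7,157.5],[340.7,170],[335.3,223.75]],.02);print("leaf",L.round(4))
print(np.degrees(np.arctan2(L[-1]-L[0],1))*0, [round(float(np.degrees(np.arctan2(-(L[0]-q)[0],(L[0]-q)[1]))),2) for q in L[1:]])
B=unproj(p,[[316,81],[356,81.5],[319,46],[359,46]],.044);print("block",B.round(4))
print("bumper",unproj(p,[[328.5,134],[328.5,131]],.024).round(4))
caps=np.array([[563,170],[545,343],[526,488]])-[400,0];caps=caps/4+[285,170]
caps=np.vstack([caps,[490/1.5625,510/1.5625]])
C=unproj(p,caps,.068);print("caps w",C.round(4))
# top cam
pt=cam("top");
lt=unproj(pt,[[145+150/4-.4,155+78/4],[145+745/4,155+163/4]],.02)
print("top leaf",lt.round(4),np.degrees(np.arctan2(-(lt[0]-lt[1])[0],(lt[0]-lt[1])[1])))
ct=np.array([[329,127],[421,138],[499,154],[593,162]])/4+[145,155]
print("top caps",unproj(pt,ct,.068).round(4)); print("bump top",unproj(pt,[[145+210/4,155+112/4]],.03))
print("lone", unproj(pt,[[320+167/4,205+(389-245)/4]],.068), unproj(pt,np.array([[128,360-245],[192,358-245],[192,425-245],[126,425-245]])/4+[320,205],.052).round(4))
E
```

```text
leaf [[0.5623 0.1835 0.02  ]
 [0.5538 0.1011 0.02  ]
 [0.5509 0.0858 0.02  ]
 [0.5417 0.0149 0.02  ]]
[-0. -0.  0.] [-5.9, -6.67, -6.96]
block [[0.522  0.191  0.044 ]
 [0.5637 0.1858 0.044 ]
 [0.527  0.2241 0.044 ]
 [0.5674 0.2196 0.044 ]]
bumper [[0.537  0.1318 0.024 ]
 [0.5372 0.1352 0.024 ]]
caps w [[ 0.5204  0.0521  0.068 ]
 [ 0.5127 -0.0014  0.068 ]
 [ 0.5046 -0.0505  0.068 ]
 [ 0.4982 -0.1017  0.068 ]]
top leaf [[ 0.5581  0.1702  0.02  ]
 [ 0.5073 -0.2129  0.02  ]] -7.552426322260134
top caps [[ 0.518   0.048   0.068 ]
 [ 0.5119 -0.0082  0.068 ]
 [ 0.5026 -0.0557  0.068 ]
 [ 0.4984 -0.1127  0.068 ]]
bump top [[0.53416674 0.12771575 0.03      ]]
lone [[ 0.39123859 -0.27443011  0.068     ]] [[ 0.4092 -0.2556  0.052 ]
 [ 0.411  -0.2941  0.052 ]
 [ 0.371  -0.2926  0.052 ]
 [ 0.3704 -0.2532  0.052 ]]
```

```bash
python3 -c "
from h import *
goal(.41,-.27,.20,-7)"
```

```text
linear [-3.752e-01  3.900e-03 -2.000e-04] rot [-0.04 -0.01  0.38] t 1.75
```

Call:
{"method": "apply_moves", "body": {
  "commands": [
    {"linear":[-0.04,0,0],"delta_rot":[0,0,0],"fingers":0},
    {"linear":[-0.09,0.001,0],"delta_rot":[0,0,0],"fingers":0},
    {"linear":[-0.14,0.002,0],"delta_rot":[0,0,0],"fingers":0},
    {"linear":[-0.19,0.002,0],"delta_rot":[0,0,0],"fingers":0},
    {"linear":[-0.24,0.003,0],"delta_rot":[0,0,0],"fingers":0},
    {"linear":[-0.29,0.003,0],"delta_rot":[0,0,0],"fingers":0},
    {"linear":[-0.335,0.004,0],"delta_rot":[0,0,0],"fingers":0},
    {"linear":[-0.365,0.004,0],"delta_rot":[0,0,0],"fingers":0}
  ]
}}

```text
time: 2.55
tool_pos: [0.4113, -0.2619, 0.2002]
tool_rot: [0.0, 0.747, 0.665, -0.0]
contact_force: [0.7, 0.4, 0.3]
gripper_width: 1.001
```

Call:
{"method": "apply_moves", "body": {
  "commands": [
    {"linear":[-0.01,0,0],"delta_rot":[0,0,0],"fingers":0},
    {"linear":[-0.01,0,0],"delta_rot":[0,0,0],"fingers":0},
    {"linear":[-0.01,0,0],"delta_rot":[0,0,0],"fingers":0},
    {"linear":[-0.01,0,0],"delta_rot":[0,0,0],"fingers":0},
    {"linear":[-0.01,0,0],"delta_rot":[0,0,0],"fingers":0},
    {"linear":[-0.01,0,0],"delta_rot":[0,0,0],"fingers":0},
    {"linear":[-0.01,0,0],"delta_rot":[0,0,0],"fingers":0},
    {"linear":[-0.01,0,0],"delta_rot":[0,0,0],"fingers":0}
  ]
}}

```text
time: 3.35
tool_pos: [0.4105, -0.2701, 0.2003]
tool_rot: [0.0, 0.747, 0.665, 0.0]
contact_force: [-0.1, -0.2, -0.0]
gripper_width: 1.002
```

```bash
python3 - <<'E'
from h import *
from plant import *
import pickle
st=state();print(st["time"],st["tool_pos"],st["contact_force"]);im=eyes.grab_frame("wrist")[:,:,::-1]
cv2.imwrite("pics/w2.png",im);pickle.dump(st,open("w2.pkl","wb"))
cv2.imwrite("pics/w2b.png",cv2.resize(im,None,fx=1.5625,fy=1.5625,interpolation=cv2.INTER_CUBIC))
E
```

```text
3.35 [ 0.41050213 -0.27005205  0.20029068] [-0.09242837 -0.1632693  -0.00994042]
```

View pics/w2b.png

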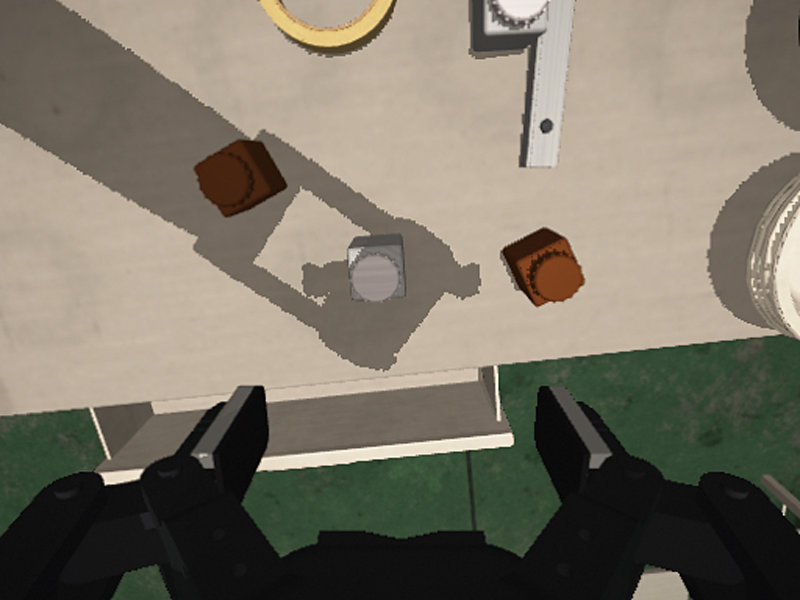

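Lone jar at (376,268) in the upscaled view, rail tail end at (540,165), jar 4 partly at top (508,20).

```bash
python3 - <<'E'
from h import *
im=cv2.imread("pics/w2.png")
a=cv2.resize(im[140:200,210:275],None,fx=8,fy=8,interpolation=cv2.INTER_CUBIC)
b=cv2.resize(im[0:112,290:370],None,fx=4,fy=4,interpolation=cv2.INTER_CUBIC)
o=np.zeros((480,520+270,3),np.uint8);o[:,:520]=a;o[:448,520:]=b[:,:270];cv2.imwrite("pics/z2.png",o)
E
```

```text
(no output)
```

View pics/z2.png

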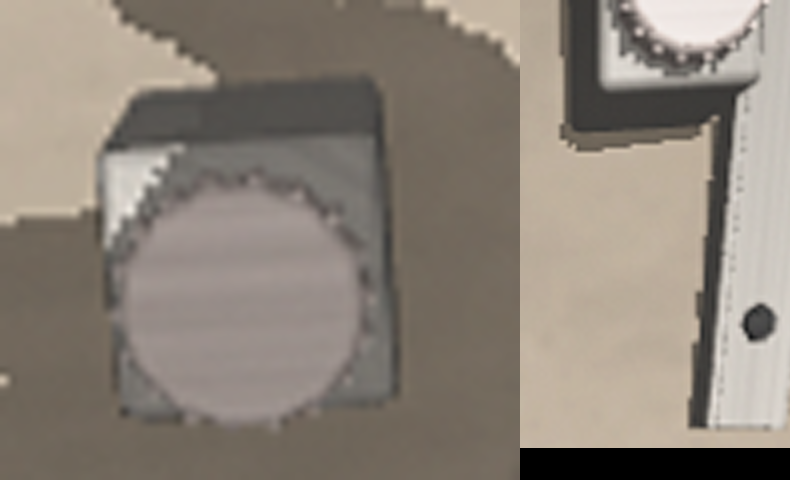

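```bash
python3 - <<'E'
from h import *
import pickle
st=pickle.load(open("w2.pkl","rb"));p=cam("wrist",st)
c=lambda a:np.array(a)/8+[210,140]
d=lambda a:(np.array(a)-[520,0])/4+[290,0]
top=unproj(p,c([[102,150],[383,135],[397,398],[122,415]]),.052)[:,:2];print("top",top.round(4),"mean",top.mean(0).round(4))
e=lambda a,b:round(float(np.degrees(np.arctan2(*(b-a)[::-1]))),2)
print([e(top[0],top[1]),e(top[3],top[2]),e(top[3],top[0]),e(top[2],top[1])],[np.linalg.norm(top[i]-top[i-1]).round(4) for i in range(4)])
print("base back",unproj(p,c([[137,92],[377,77]]),0).round(4))
print("cap",unproj(p,c([[243,303]]),.068).round(4))
L=unproj(p,d([[738,110],[706,425]]),.02)[:,:2];print("leaf",L.round(4),e(L[1],L[0]),"base end",unproj(p,d([[690,427]]),0))
print("leaf base",unproj(p,d([[712,165],[690,427]]),0).round(4))
J=unproj(p,d([[602,85],[755,78]]),.052)[:,:2];print("j4 rear top",J.round(4),e(J[0],J[1]),np.linalg.norm(J[0]-J[1]))
J=unproj(p,d([[572,130],[705,118]]),0)[:,:2];print("j4 rear base",J.round(4),e(J[0],J[1]))
E
```

```text
top [[ 0.3749 -0.2509]
 [ 0.4137 -0.2533]
 [ 0.4113 -0.2911]
 [ 0.3721 -0.2891]] mean [ 0.393  -0.2711]
[-3.54, -2.92, 85.7, 86.49] [np.float64(0.0383), np.float64(0.0388), np.float64(0.0379), np.float64(0.0393)]
base back [[ 0.3747 -0.2518  0.    ]
 [ 0.4129 -0.2538  0.    ]]
cap [[ 0.3928 -0.2707  0.068 ]]
leaf [[ 0.5215 -0.1304]
 [ 0.5099 -0.2111]] 81.8 base end [[ 0.51011082 -0.21220066  0.        ]]
leaf base [[ 0.5194 -0.1403  0.    ]
 [ 0.5101 -0.2122  0.    ]]
j4 rear top [[ 0.4796 -0.1268]
 [ 0.5166 -0.1294]] -4.0 0.03712689140261136
j4 rear base [[ 0.4801 -0.1267]
 [ 0.5179 -0.1279]] -1.72
```

```bash
python3 -c "
from h import *
goal(.393,-.2709,.20,-3.4);goal(.393,-.2709,.0225,-3.4)"
```

```text
linear [-0.0028 -0.0172  0.0002] rot [ 0.    0.   -3.23] t 3.4
linear [-0.0028 -0.0172  0.1777] rot [ 0.    0.   -3.23] t 3.4
```

Call:
{"method": "apply_moves", "body": {
  "commands": [
    {"linear":[-0.0028,-0.01,0.0],"delta_rot":[0,0,-2],"fingers":0},
    {"linear":[-0.0028,-0.0172,0.01],"delta_rot":[0,0,-3.2],"fingers":0},
    {"linear":[-0.0028,-0.0172,0.04],"delta_rot":[0,0,-3.2],"fingers":0},
    {"linear":[-0.0028,-0.0172,0.08],"delta_rot":[0,0,-3.2],"fingers":0},
    {"linear":[-0.0028,-0.0172,0.115],"delta_rot":[0,0,-3.2],"fingers":0},
    {"linear":[-0.0028,-0.0172,0.145],"delta_rot":[0,0,-3.2],"fingers":0},
    {"linear":[-0.0028,-0.0172,0.165],"delta_rot":[0,0,-3.2],"fingers":0},
    {"linear":[-0.0028,-0.0172,0.1775],"delta_rot":[0,0,-3.2],"fingers":0}
  ]
}}

```text
time: 4.2
tool_pos: [0.3914, -0.2697, 0.0199]
tool_rot: [-0.002, 0.728, 0.685, -0.0]
contact_force: [-0.2, -0.2, -0.4]
gripper_width: 0.996
```

Call:
{"method": "apply_moves", "body": {
  "commands": [
    {"linear":[0,0,0],"delta_rot":[0,0,0],"fingers":0},
    {"linear":[0,0,0],"delta_rot":[0,0,0],"fingers":0},
    {"linear":[0,0,0],"delta_rot":[0,0,0],"fingers":60},
    {"linear":[0,0,0],"delta_rot":[0,0,0],"fingers":120},
    {"linear":[0,0,0],"delta_rot":[0,0,0],"fingers":180},
    {"linear":[0,0,0],"delta_rot":[0,0,0],"fingers":200},
    {"linear":[0,0,0],"delta_rot":[0,0,0],"fingers":200},
    {"linear":[0,0,0],"delta_rot":[0,0,0],"fingers":200}
  ]
}}

```text
time: 5.0
tool_pos: [0.3934, -0.2715, 0.0238]
tool_rot: [0.001, 0.728, 0.686, -0.0]
contact_force: [-1.2, 1.8, 5.6]
gripper_width: 0.363
```

```bash
python3 - <<'E'
from h import *
from plant import *
st=state();print(st["time"],st["tool_pos"],st["contact_force"],st["gripper_width"]*85);im=eyes.grab_frame("wrist")[:,:,::-1]
cv2.imwrite("pics/w3.png",im)
goal(.39,-.27,.0225,-3.4)
E
```

```text
5.0 [ 0.39341905 -0.27153796  0.02383628] [-1.2414366   1.7695138   5.58386285] 30.85165697711195
linear [ 0.0014 -0.0035  0.0014] rot [ 0.04  0.05 -0.04] t 5.05
```

View pics/w3.png

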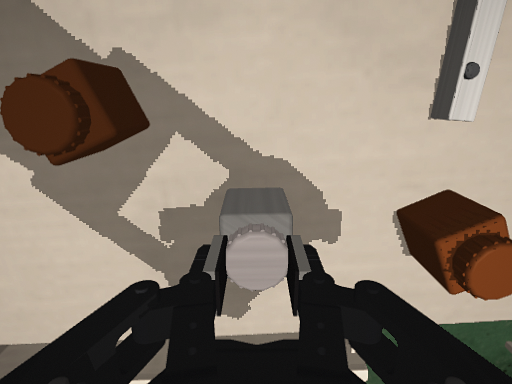

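Call:
{"method": "apply_moves", "body": {
  "commands": [
    {"linear":[0,0,-0.005],"delta_rot":[0,0,0],"fingers":200},
    {"linear":[0,0,-0.015],"delta_rot":[0,0,0],"fingers":200},
    {"linear":[0,0,-0.03],"delta_rot":[0,0,0],"fingers":200},
    {"linear":[0,0,-0.045],"delta_rot":[0,0,0],"fingers":200},
    {"linear":[0,0,-0.058],"delta_rot":[0,0,0],"fingers":200},
    {"linear":[0,0,-0.065],"delta_rot":[0,0,0],"fingers":200},
    {"linear":[0,0,-0.065],"delta_rot":[0,0,0],"fingers":200},
    {"linear":[0,0,-0.065],"delta_rot":[0,0,0],"fingers":200}
  ]
}}

```text
time: 5.85
tool_pos: [0.3928, -0.2708, 0.0874]
tool_rot: [-0.0, 0.728, 0.686, -0.0]
contact_force: [-0.1, 0.9, -2.1]
gripper_width: 0.359
```

```bash
python3 - <<'E'
from h import *
from plant import *
st=state();print(st["time"],st["tool_pos"],st["contact_force"],st["gripper_width"])
p=cam("wrist",st);im=eyes.grab_frame("wrist")[:,:,::-1]
cv2.imwrite("pics/w4.png",im)
goal(.4917,-.1587,st["tool_pos"][2],-7.5)
E
```

```text
5.85 [ 0.3927643  -0.27084846  0.08735979] [-0.05023494  0.91162026 -2.11766763] 0.3590287788680609
linear [ 0.1177  0.0923 -0.0004] rot [-0.06 -0.05  4.06] t 5.9
```

View pics/w4.png

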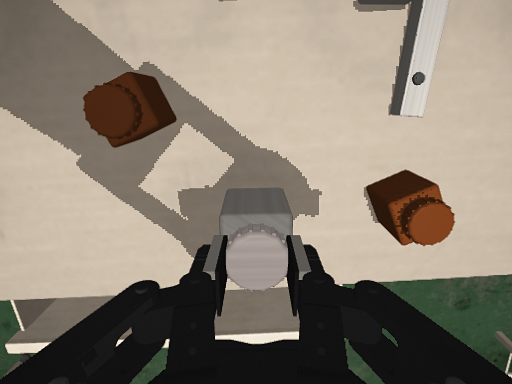

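Call:
{"method": "apply_moves", "body": {
  "commands": [
    {"linear":[0.01,0.008,0],"delta_rot":[0,0,1],"fingers":200},
    {"linear":[0.03,0.023,0],"delta_rot":[0,0,2],"fingers":200},
    {"linear":[0.055,0.042,0],"delta_rot":[0,0,3],"fingers":200},
    {"linear":[0.08,0.062,0],"delta_rot":[0,0,4.1],"fingers":200},
    {"linear":[0.1,0.079,0],"delta_rot":[0,0,4.1],"fingers":200},
    {"linear":[0.113,0.09,0],"delta_rot":[0,0,4.1],"fingers":200},
    {"linear":[0.1177,0.0923,0],"delta_rot":[0,0,4.1],"fingers":200},
    {"linear":[0.1177,0.0923,0],"delta_rot":[0,0,4.1],"fingers":200}
  ]
}}

```text
time: 6.7
tool_pos: [0.4917, -0.1585, 0.0868]
tool_rot: [-0.001, 0.752, 0.66, -0.0]
contact_force: [-0.9, 0.1, -3.1]
gripper_width: 0.359
```

```bash
python3 - <<'E'
from h import *
from plant import *
import pickle
st=state();print(st["time"],st["tool_pos"],st["contact_force"],st["gripper_width"])
pickle.dump(st,open("w5.pkl","wb"));im=eyes.grab_frame("wrist")[:,:,::-1]
cv2.imwrite("pics/w5.png",im)
cv2.imwrite("pics/w5b.png",cv2.resize(im[0:310,180:400],None,fx=2.5,fy=1.9*1,interpolation=cv2.INTER_CUBIC))
cv2.imwrite("pics/w5b.png",cv2.resize(im[0:300,180:480],None,fx=2,fy=2,interpolation=cv2.INTER_CUBIC))
E
```

```text
6.7 [ 0.49167775 -0.15853186  0.08680189] [-0.85904926  0.11953934 -3.08165786] 0.3585159545197743
```

View pics/w5b.png

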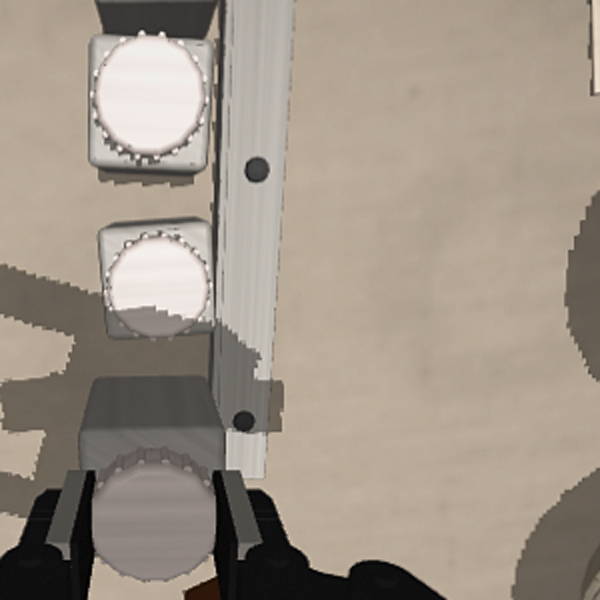

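```bash
python3 - <<'E'
from h import *
im=cv2.imread("pics/w5.png")
a=cv2.resize(im[0:100,215:335],None,fx=5,fy=5,interpolation=cv2.INTER_CUBIC)
b=cv2.resize(im[95:245,215:335],None,fx=4,fy=4,interpolation=cv2.INTER_CUBIC)
cv2.imwrite("pics/z5a.png",a);cv2.imwrite("pics/z5b.png",b)
E
```

```text
(no output)
```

View pics/z5a.png

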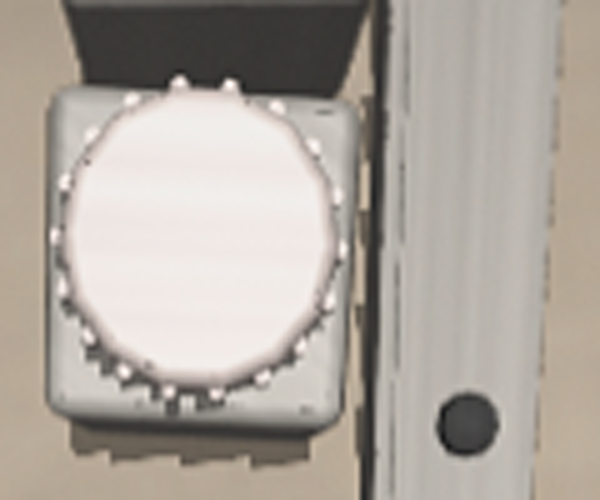

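View pics/z5b.png

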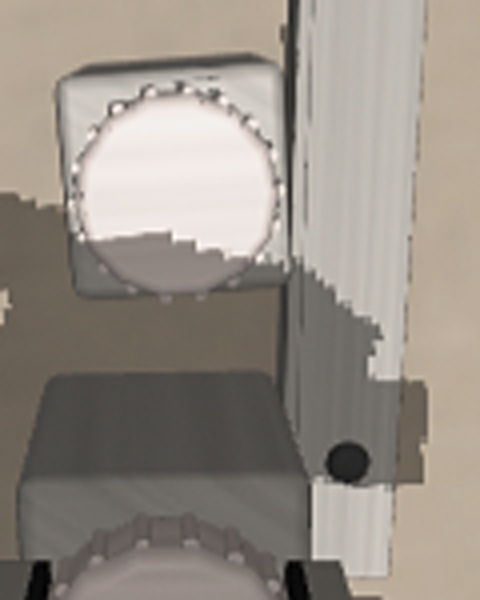

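```bash
python3 - <<'E'
from h import *
import pickle
st=pickle.load(open("w5.pkl","rb"));p=cam("wrist",st)
A=lambda a:np.array(a,float)/5+[215,0]
B=lambda a:np.array(a,float)/4+[215,95]
e=lambda a,b:round(float(np.degrees(np.arctan2(*(b-a)[::-1]))),2)
def sq(n,c):
    t=unproj(p,c,.052)[:,:2]
    print(n,t.mean(0).round(4),"sides",[np.linalg.norm(t[i]-t[i-1]).round(4) for i in range(4)],"ang",e(t[0],t[1]),e(t[3],t[2]),e(t[3],t[0])-90,e(t[2],t[1])-90); return t.mean(0)
j3=sq("j3",A([[47,90],[360,103],[342,420],[48,420]]))
j4=sq("j4",B([[58,78],[285,65],[290,285],[75,298]]))
L=np.vstack([unproj(p,A([[387,0],[377,480]]),.02),unproj(p,B([[299,10],[293,260]]),.02)])[:,:2]
print("leaf",L.round(4),e(L[-1],L[0]))
F=np.vstack([unproj(p,A([[558,0],[538,480]]),.003),unproj(p,B([[427,10],[390,575]]),.003)])[:,:2]
print("foot",F.round(4),e(F[-1],F[0]),e(F[1],F[0]))
h=unproj(p,B([[22,480],[305,475]]),.1155)[:,:2];print("held front",h.round(4),e(h[0],h[1]),h.mean(0))
yaw=np.radians(-7.5);u=np.array([-np.sin(yaw),np.cos(yaw)]);n=np.array([np.cos(yaw),np.sin(yaw)])
O=np.array([.5163,-.0106])
for q in (j3,j4,*L,*F,st["tool_pos"][:2],h.mean(0)): print(((q-O)@n).round(4),((q-O)@u).round(4))
E
```

```text
j3 [ 0.504  -0.0524] sides [np.float64(0.0392), np.float64(0.0394), np.float64(0.0377), np.float64(0.0391)] ang -9.61 -7.47 -9.040000000000006 -9.420000000000002
j4 [ 0.4996 -0.1094] sides [np.float64(0.0386), np.float64(0.0389), np.float64(0.0384), np.float64(0.0389)] ang -4.28 -3.9 -4.450000000000003 -4.409999999999997
leaf [[ 0.5355 -0.0174]
 [ 0.5277 -0.0823]
 [ 0.5271 -0.0834]
 [ 0.5211 -0.1322]] 82.85
foot [[ 0.5638 -0.0162]
 [ 0.556  -0.0858]
 [ 0.5553 -0.0869]
 [ 0.5381 -0.2154]] 82.66 83.68
held front [[ 0.475  -0.1367]
 [ 0.5122 -0.1409]] -6.34 [ 0.49356075 -0.13879223]
-0.0067 -0.0431
-0.0037 -0.1001
0.0199 -0.0042
0.0206 -0.0696
0.0202 -0.0707
0.0206 -0.12
0.0478 0.0006
0.0492 -0.0694
0.0486 -0.0706
0.0483 -0.2002
-0.0051 -0.1499
-0.0058 -0.1301
```

```bash
python3 -c "
from h import *
goal(.4917,-.1587,.0238,-7.3)"
```

```text
linear [0.0004 0.0002 0.0632] rot [-0.09  0.   -0.22] t 6.75
```

Call:
{"method": "apply_moves", "body": {
  "commands": [
    {"linear":[0,0,0.015],"delta_rot":[0,0,-0.2],"fingers":200},
    {"linear":[0,0,0.032],"delta_rot":[0,0,-0.2],"fingers":200},
    {"linear":[0,0,0.046],"delta_rot":[0,0,-0.2],"fingers":200},
    {"linear":[0,0,0.054],"delta_rot":[0,0,-0.2],"fingers":200},
    {"linear":[0,0,0.059],"delta_rot":[0,0,-0.2],"fingers":200},
    {"linear":[0,0,0.062],"delta_rot":[0,0,-0.2],"fingers":200},
    {"linear":[0,0,0.0632],"delta_rot":[0,0,-0.2],"fingers":200},
    {"linear":[0,0,0.0632],"delta_rot":[0,0,-0.2],"fingers":200}
  ]
}}

```text
time: 7.55
tool_pos: [0.4926, -0.1593, 0.0249]
tool_rot: [0.0, 0.751, 0.66, 0.0]
contact_force: [0.2, -0.3, -3.0]
gripper_width: 0.362
```

```bash
python3 - <<'E'
from h import *
from plant import *
st=state();print(st["time"],st["tool_pos"],st["contact_force"],st["ft_torque"])
E
```

```text
7.55 [ 0.49256428 -0.15928029  0.02491663] [ 0.24804231 -0.29113279 -2.95210271] [-0.01990083 -0.03471373 -0.00054126]
```

Call:
{"method": "apply_moves", "body": {
  "commands": [
    {"linear":[0,0,0.0],"delta_rot":[0,0,0],"fingers":200},
    {"linear":[0,0,0.0],"delta_rot":[0,0,0],"fingers":200},
    {"linear":[0,0,0.0003],"delta_rot":[0,0,0],"fingers":200},
    {"linear":[0,0,0.0006],"delta_rot":[0,0,0],"fingers":200},
    {"linear":[0,0,0.0009],"delta_rot":[0,0,0],"fingers":200},
    {"linear":[0,0,0.0009],"delta_rot":[0,0,0],"fingers":200},
    {"linear":[0,0,0.0009],"delta_rot":[0,0,0],"fingers":200},
    {"linear":[0,0,0.0009],"delta_rot":[0,0,0],"fingers":200}
  ]
}}

```text
time: 8.35
tool_pos: [0.4924, -0.1592, 0.024]
tool_rot: [0.0, 0.751, 0.66, 0.0]
contact_force: [-1.5, 0.2, 2.6]
gripper_width: 0.362
```

```bash
python3 - <<'E'
from h import *
from plant import *
st=state();print(st["time"],st["tool_pos"],st["contact_force"],st["ft_torque"])
E
```

```text
8.35 [ 0.49236696 -0.15915099  0.02395354] [-1.45541004  0.17033089  2.62934846] [ 0.08713504  0.2056645  -0.02988294]
```

Call:
{"method": "apply_moves", "body": {
  "commands": [
    {"linear":[0,0,0.0],"delta_rot":[0,0,0],"fingers":120},
    {"linear":[0,0,0.0],"delta_rot":[0,0,0],"fingers":120},
    {"linear":[0,0,0.0],"delta_rot":[0,0,0],"fingers":120},
    {"linear":[0,0,0.0],"delta_rot":[0,0,0],"fingers":120},
    {"linear":[0,0,0.0],"delta_rot":[0,0,0],"fingers":120},
    {"linear":[0,0,0.0],"delta_rot":[0,0,0],"fingers":120},
    {"linear":[0,0,0.0],"delta_rot":[0,0,0],"fingers":120},
    {"linear":[0,0,0.0],"delta_rot":[0,0,0],"fingers":120}
  ]
}}

```text
time: 9.15
tool_pos: [0.4922, -0.1591, 0.0236]
tool_rot: [0.0, 0.751, 0.66, -0.0]
contact_force: [0.0, -0.8, -1.1]
gripper_width: 0.531
```

```bash
python3 - <<'E'
from h import *
from plant import *
st=state();print(st["time"],st["tool_pos"],st["contact_force"],st["ft_torque"])
im=eyes.grab_frame("wrist")[:,:,::-1]
cv2.imwrite("pics/w6.png",im[0:320,120:420])
goal(.4917,-.1587,.0235,-7.3)
E
```

```text
9.15 [ 0.49218934 -0.15910905  0.02362192] [ 0.00922361 -0.78389072 -1.09601627] [ 0.02239793  0.00185359 -0.03476505]
linear [ 0.0003 -0.0005  0.0001] rot [ 0.   -0.   -0.04] t 9.2
```

View pics/w6.png

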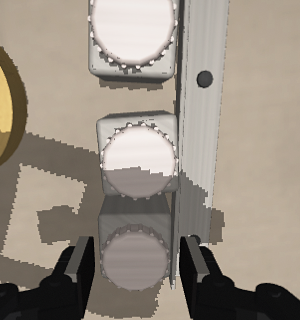

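Call:
{"method": "apply_moves", "body": {
  "commands": [
    {"linear":[0,0,0.0],"delta_rot":[0,0,0],"fingers":150},
    {"linear":[0,0,0.0],"delta_rot":[0,0,0],"fingers":200},
    {"linear":[0,0,0.0],"delta_rot":[0,0,0],"fingers":200},
    {"linear":[0,0,0.0],"delta_rot":[0,0,0],"fingers":200},
    {"linear":[0,0,0.0],"delta_rot":[0,0,0],"fingers":200},
    {"linear":[0,0,0.0],"delta_rot":[0,0,0],"fingers":200},
    {"linear":[0,0,-0.0003],"delta_rot":[0,0,0],"fingers":200},
    {"linear":[0,0,-0.0003],"delta_rot":[0,0,0],"fingers":200}
  ]
}}

```text
time: 10.0
tool_pos: [0.4923, -0.1592, 0.024]
tool_rot: [0.0, 0.751, 0.66, 0.0]
contact_force: [-1.9, -0.3, 4.0]
gripper_width: 0.363
```

Call:
{"method": "apply_moves", "body": {
  "commands": [
    {"linear":[0.001,0,-0.0007],"delta_rot":[0,0,0],"fingers":200},
    {"linear":[0.003,0,-0.0007],"delta_rot":[0,0,0],"fingers":200},
    {"linear":[0.006,0,-0.0007],"delta_rot":[0,0,0],"fingers":200},
    {"linear":[0.009,0,-0.0007],"delta_rot":[0,0,0],"fingers":200},
    {"linear":[0.012,0,-0.0007],"delta_rot":[0,0,0],"fingers":200},
    {"linear":[0.015,0,-0.0007],"delta_rot":[0,0,0],"fingers":200},
    {"linear":[0.018,0,-0.0007],"delta_rot":[0,0,0],"fingers":200},
    {"linear":[0.02,0,-0.0007],"delta_rot":[0,0,0],"fingers":200}
  ]
}}

```text
time: 10.8
tool_pos: [0.4946, -0.1388, 0.0244]
tool_rot: [-0.0, 0.751, 0.66, -0.0]
contact_force: [-0.7, -1.3, -0.5]
gripper_width: 0.366
```

```bash
cat >>h.py <<'E'
def rail(q):
    yaw=np.radians(-7.3);u=np.array([-np.sin(yaw),np.cos(yaw)]);n=np.array([np.cos(yaw),np.sin(yaw)])
    O=np.array([.5163,-.0106]);q=np.asarray(q)[:2]-O;return np.array([q@n,q@u]).round(4)
def rep(name):
    from plant import state,eyes
    import pickle
    st=state();f=st["contact_force"];yaw=np.radians(-7.3)
    print("t",st["time"],"rail",rail(st["tool_pos"]),"z",st["tool_pos"][2].round(4),"Frail",(f[0]*np.cos(yaw)+f[1]*np.sin(yaw)).round(2),(-f[0]*np.sin(yaw)+f[1]*np.cos(yaw)).round(2),"Fz",f[2].round(2),"T",st["ft_torque"].round(2))
    if name:
        pickle.dump(st,open(name+".pkl","wb"));im=eyes.grab_frame("wrist")[:,:,::-1];cv2.imwrite(f"pics/{name}.png",im)
        cv2.imwrite(f"pics/{name}b.png",cv2.resize(im[0:300,150:400],None,fx=2,fy=2,interpolation=cv2.INTER_CUBIC))
E
python3 -c "
from h import *
rep('p1')"
```

```text
t 10.8 rail [-0.0052 -0.1299] z 0.0244 Frail -0.55 -1.33 Fz -0.53 T [-0.16  0.05  0.06]
```

View pics/p1b.png

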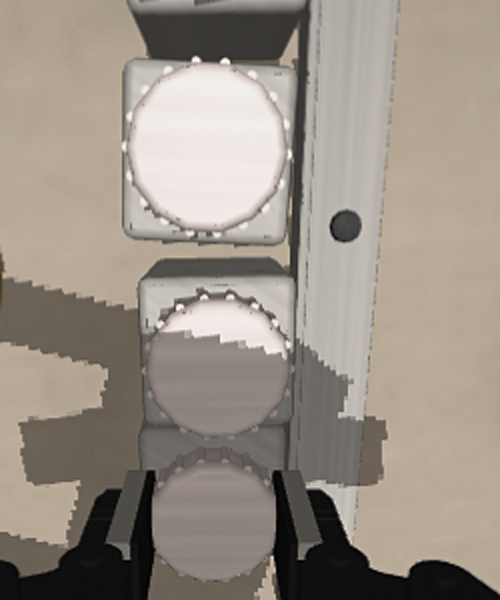

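Call:
{"method": "apply_moves", "body": {
  "commands": [
    {"linear":[0.002,0,0],"delta_rot":[0,0,0],"fingers":200},
    {"linear":[0.005,0,0],"delta_rot":[0,0,0],"fingers":200},
    {"linear":[0.008,0,0],"delta_rot":[0,0,0],"fingers":200},
    {"linear":[0.011,0,0],"delta_rot":[0,0,0],"fingers":200},
    {"linear":[0.014,0,0],"delta_rot":[0,0,0],"fingers":200},
    {"linear":[0.017,0,0],"delta_rot":[0,0,0],"fingers":200},
    {"linear":[0.02,0,0],"delta_rot":[0,0,0],"fingers":200},
    {"linear":[0.023,0,0],"delta_rot":[0,0,0],"fingers":200}
  ]
}}

```text
time: 11.65
tool_pos: [0.4977, -0.1164, 0.0246]
tool_rot: [0.0, 0.751, 0.66, -0.0]
contact_force: [-0.2, -2.0, -1.7]
gripper_width: 0.364
```

```bash
python3 -c "
from h import *
rep('p2')"
```

```text
t 11.65 rail [-0.005  -0.1073] z 0.0246 Frail 0.09 -2.03 Fz -1.71 T [-0.33  0.06 -0.03]
```

View pics/p2b.png

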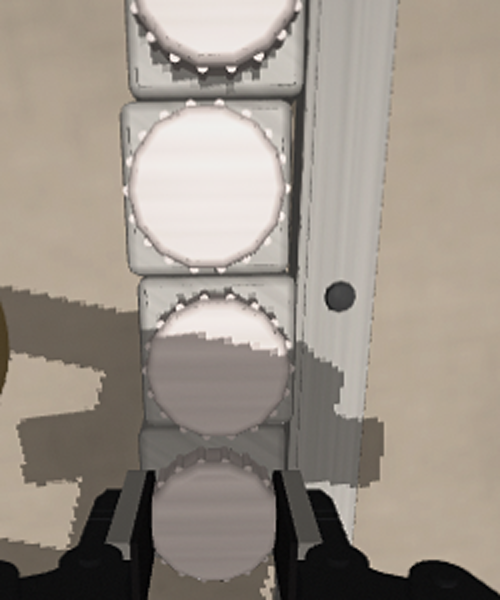

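Call:
{"method": "apply_moves", "body": {
  "commands": [
    {"linear":[0.002,0,0.0002],"delta_rot":[0,0,0],"fingers":200},
    {"linear":[0.005,0,0.0002],"delta_rot":[0,0,0],"fingers":200},
    {"linear":[0.008,0,0.0003],"delta_rot":[0,0,0],"fingers":200},
    {"linear":[0.011,0,0.0003],"delta_rot":[0,0,0],"fingers":200},
    {"linear":[0.014,0,0.0003],"delta_rot":[0,0,0],"fingers":200},
    {"linear":[0.017,0,0.0003],"delta_rot":[0,0,0],"fingers":200},
    {"linear":[0.02,0,0.0003],"delta_rot":[0,0,0],"fingers":200},
    {"linear":[0.023,0,0.0003],"delta_rot":[0,0,0],"fingers":200}
  ]
}}

```text
time: 12.5
tool_pos: [0.5008, -0.0935, 0.0245]
tool_rot: [0.0, 0.751, 0.66, -0.0]
contact_force: [-0.2, -3.7, 0.7]
gripper_width: 0.358
```

```bash
python3 -c "
from h import *
rep('p3')"
```

```text
t 12.5 rail [-0.0049 -0.0842] z 0.0245 Frail 0.28 -3.68 Fz 0.69 T [-0.69  0.02  0.02]
```

View pics/p3b.png

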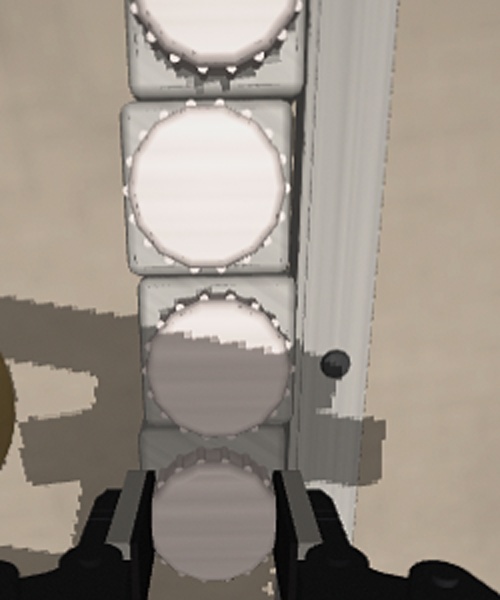

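Call:
{"method": "apply_moves", "body": {
  "commands": [
    {"linear":[0.003,0.0001,0],"delta_rot":[0,0,0],"fingers":200},
    {"linear":[0.006,0.0002,0],"delta_rot":[0,0,0],"fingers":200},
    {"linear":[0.009,0.0004,0],"delta_rot":[0,0,0],"fingers":200},
    {"linear":[0.012,0.0005,0],"delta_rot":[0,0,0],"fingers":200},
    {"linear":[0.015,0.0007,0],"delta_rot":[0,0,0],"fingers":200},
    {"linear":[0.018,0.0008,0],"delta_rot":[0,0,0],"fingers":200},
    {"linear":[0.021,0.001,0],"delta_rot":[0,0,0],"fingers":200},
    {"linear":[0.024,0.0011,0],"delta_rot":[0,0,0],"fingers":200}
  ]
}}

```text
time: 13.35
tool_pos: [0.5047, -0.0697, 0.0242]
tool_rot: [-0.0, 0.751, 0.66, -0.0]
contact_force: [-0.7, -3.0, 0.7]
gripper_width: 0.36
```

```bash
python3 - <<'E'
from h import *
from plant import eyes
rep('p4')
s=eyes.grab_frame("side")[:,:,::-1];cv2.imwrite("pics/s4.png",s)
t=eyes.grab_frame("top")[:,:,::-1];cv2.imwrite("pics/t4.png",t)
a=cv2.imread("pics/p4b.png")
b=cv2.resize(s[150:300,220:320],(400,600),interpolation=cv2.INTER_CUBIC)[:,:290]
cv2.imwrite("pics/m4.png",np.hstack([a,b]))
E
```

```text
t 13.35 rail [-0.0039 -0.0601] z 0.0242 Frail -0.3 -3.07 Fz 0.7 T [-0.67  0.11 -0.01]
```

View pics/m4.png

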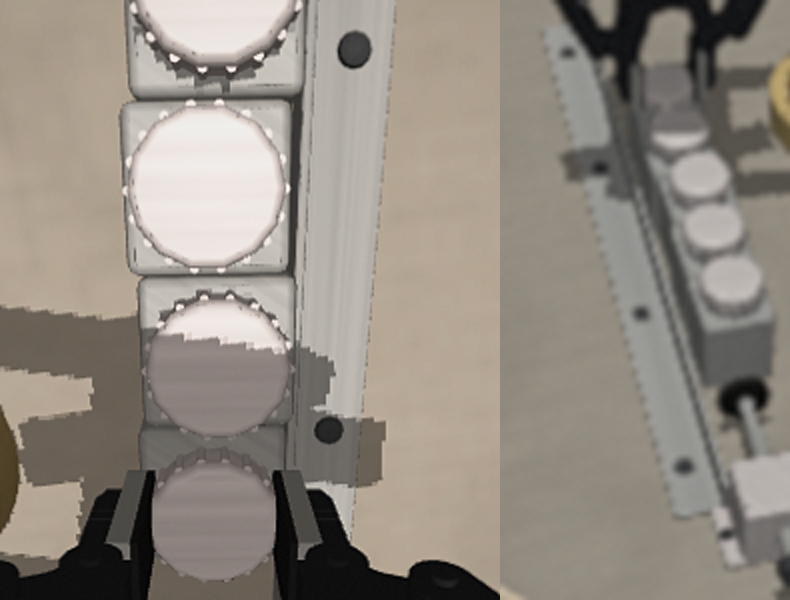

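Call:
{"method": "apply_moves", "body": {
  "commands": [
    {"linear":[0.002,0.0001,0],"delta_rot":[0,0,0],"fingers":200},
    {"linear":[0.004,0.0002,0],"delta_rot":[0,0,0],"fingers":200},
    {"linear":[0.006,0.0003,0],"delta_rot":[0,0,0],"fingers":200},
    {"linear":[0.008,0.0004,0],"delta_rot":[0,0,0],"fingers":200},
    {"linear":[0.01,0.0005,0],"delta_rot":[0,0,0],"fingers":200},
    {"linear":[0.012,0.0006,0],"delta_rot":[0,0,0],"fingers":200},
    {"linear":[0.014,0.0007,0],"delta_rot":[0,0,0],"fingers":200},
    {"linear":[0.016,0.0008,0],"delta_rot":[0,0,0],"fingers":200}
  ]
}}

```text
time: 14.3
tool_pos: [0.5076, -0.054, 0.0243]
tool_rot: [-0.0, 0.751, 0.66, -0.0]
contact_force: [-0.5, -2.7, 0.3]
gripper_width: 0.361
```

```bash
python3 - <<'E'
from h import *
from plant import eyes
rep('p5')
s=eyes.grab_frame("side")[:,:,::-1];cv2.imwrite("pics/s5.png",s)
a=cv2.imread("pics/p5b.png")
b=cv2.resize(s[180:280,240:300],(360,600),interpolation=cv2.INTER_CUBIC)[:,:290]
cv2.imwrite("pics/m5.png",np.hstack([a,b]))
E
```

```text
t 14.3 rail [-0.0031 -0.0442] z 0.0243 Frail -0.19 -2.8 Fz 0.31 T [-0.61  0.17 -0.  ]
```

View pics/m5.png

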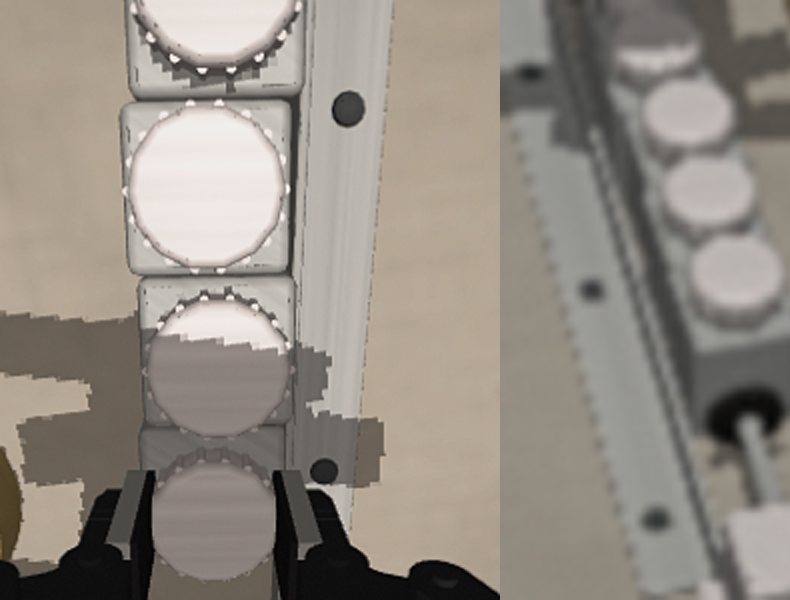

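Call:
{"method": "apply_moves", "body": {
  "commands": [
    {"linear":[0.0006,0,0],"delta_rot":[0,0,0],"fingers":200},
    {"linear":[0.0012,0,0],"delta_rot":[0,0,0],"fingers":200},
    {"linear":[0.0018,0,0],"delta_rot":[0,0,0],"fingers":200},
    {"linear":[0.0024,0,0],"delta_rot":[0,0,0],"fingers":200},
    {"linear":[0.003,0,0],"delta_rot":[0,0,0],"fingers":200},
    {"linear":[0.0034,0,0],"delta_rot":[0,0,0],"fingers":200},
    {"linear":[0.0037,0,0],"delta_rot":[0,0,0],"fingers":200},
    {"linear":[0.004,0,0],"delta_rot":[0,0,0],"fingers":200}
  ]
}}

```text
time: 15.2
tool_pos: [0.5081, -0.0502, 0.0243]
tool_rot: [-0.0, 0.751, 0.66, -0.0]
contact_force: [-1.0, -3.9, -0.7]
gripper_width: 0.362
```

```bash
python3 -c "
from h import *
rep(None)"
```

```text
t 15.2 rail [-0.0031 -0.0403] z 0.0243 Frail -0.47 -4.0 Fz -0.7 T [-0.59  0.05 -0.05]
```

Call:
{"method": "apply_moves", "body": {
  "commands": [
    {"linear":[0.0003,0,0],"delta_rot":[0,0,0],"fingers":200},
    {"linear":[0.0006,0,0],"delta_rot":[0,0,0],"fingers":200},
    {"linear":[0.0009,0,0],"delta_rot":[0,0,0],"fingers":200},
    {"linear":[0.0012,0,0],"delta_rot":[0,0,0],"fingers":200},
    {"linear":[0.0015,0,0],"delta_rot":[0,0,0],"fingers":200},
    {"linear":[0.0018,0,0],"delta_rot":[0,0,0],"fingers":200},
    {"linear":[0.0021,0,0],"delta_rot":[0,0,0],"fingers":200},
    {"linear":[0.0024,0,0],"delta_rot":[0,0,0],"fingers":200}
  ]
}}

```text
time: 16.0
tool_pos: [0.5084, -0.0478, 0.0243]
tool_rot: [-0.0, 0.751, 0.66, -0.0]
contact_force: [-0.5, -2.8, -2.0]
gripper_width: 0.366
```

```bash
python3 -c "
from h import *
rep(None)"
```

```text
t 16.0 rail [-0.0031 -0.0379] z 0.0243 Frail -0.09 -2.87 Fz -2.04 T [-0.53  0.09  0.03]
```

Call:
{"method": "apply_moves", "body": {
  "commands": [
    {"linear":[0.0003,0,0.0002],"delta_rot":[0,0,0],"fingers":200},
    {"linear":[0.0006,0,0.0002],"delta_rot":[0,0,0],"fingers":200},
    {"linear":[0.0009,0,0.0002],"delta_rot":[0,0,0],"fingers":200},
    {"linear":[0.0012,0,0.0002],"delta_rot":[0,0,0],"fingers":200},
    {"linear":[0.0015,0,0.0002],"delta_rot":[0,0,0],"fingers":200},
    {"linear":[0.0018,0,0.0002],"delta_rot":[0,0,0],"fingers":200},
    {"linear":[0.0021,0,0.0002],"delta_rot":[0,0,0],"fingers":200},
    {"linear":[0.0024,0,0.0002],"delta_rot":[0,0,0],"fingers":200}
  ]
}}

```text
time: 16.8
tool_pos: [0.5088, -0.0456, 0.0242]
tool_rot: [0.0, 0.751, 0.66, -0.0]
contact_force: [-0.4, -4.2, -0.4]
gripper_width: 0.359
```

```bash
python3 -c "
from h import *
rep(None)"
```

```text
t 16.8 rail [-0.0029 -0.0356] z 0.0242 Frail 0.17 -4.22 Fz -0.35 T [-0.79  0.13  0.02]
```

Call:
{"method": "apply_moves", "body": {
  "commands": [
    {"linear":[0.0002,0,0],"delta_rot":[0,0,0],"fingers":200},
    {"linear":[0.0004,0,0],"delta_rot":[0,0,0],"fingers":200},
    {"linear":[0.0006,0,0],"delta_rot":[0,0,0],"fingers":200},
    {"linear":[0.0008,0,0],"delta_rot":[0,0,0],"fingers":200},
    {"linear":[0.001,0,0],"delta_rot":[0,0,0],"fingers":200},
    {"linear":[0.0012,0,0],"delta_rot":[0,0,0],"fingers":200},
    {"linear":[0.0014,0,0],"delta_rot":[0,0,0],"fingers":200},
    {"linear":[0.0015,0,0],"delta_rot":[0,0,0],"fingers":200}
  ]
}}

```text
time: 17.6
tool_pos: [0.509, -0.0447, 0.0243]
tool_rot: [0.001, 0.751, 0.66, -0.0]
contact_force: [-1.1, -6.6, 2.4]
gripper_width: 0.363
```

```bash
python3 -c "
from h import *
rep('p6')"
```

```text
t 17.6 rail [-0.0029 -0.0347] z 0.0243 Frail -0.27 -6.64 Fz 2.35 T [-1.13  0.19  0.07]
```

Call:
{"method": "apply_moves", "body": {
  "commands": [
    {"linear":[0.0002,0,0],"delta_rot":[0,0,0],"fingers":200},
    {"linear":[0.0004,0,0],"delta_rot":[0,0,0],"fingers":200},
    {"linear":[0.0006,0,-0.0001],"delta_rot":[0,0,0],"fingers":200},
    {"linear":[0.0008,0,-0.0001],"delta_rot":[0,0,0],"fingers":200},
    {"linear":[0.001,0,-0.0002],"delta_rot":[0,0,0],"fingers":200},
    {"linear":[0.0012,0,-0.0002],"delta_rot":[0,0,0],"fingers":200},
    {"linear":[0.0014,0,-0.0002],"delta_rot":[0,0,0],"fingers":200},
    {"linear":[0.0015,0,-0.0002],"delta_rot":[0,0,0],"fingers":200}
  ]
}}

```text
time: 18.45
tool_pos: [0.5091, -0.0438, 0.0244]
tool_rot: [0.001, 0.751, 0.66, -0.001]
contact_force: [-1.9, -8.3, 0.7]
gripper_width: 0.362
```

```bash
python3 -c "
from h import *
rep('p7')"
```

```text
t 18.45 rail [-0.003  -0.0338] z 0.0244 Frail -0.87 -8.5 Fz 0.69 T [-1.46  0.22  0.  ]
```

View pics/p7b.png

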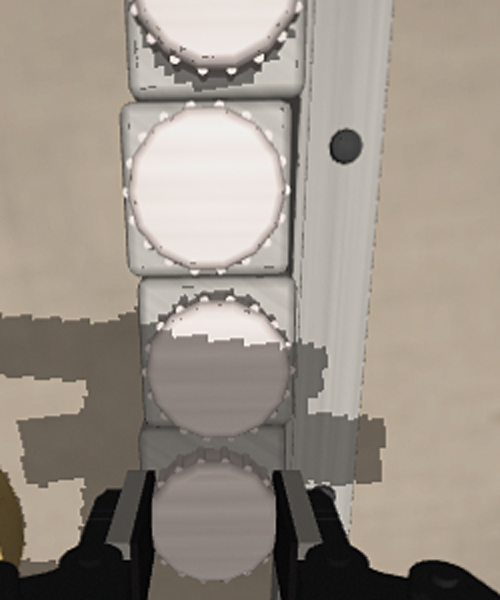

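Call:
{"method": "apply_moves", "body": {
  "commands": [
    {"linear":[0.0002,0,0],"delta_rot":[0,0,0],"fingers":200},
    {"linear":[0.0004,0,0],"delta_rot":[0,0,0],"fingers":200},
    {"linear":[0.0006,0,-0.0001],"delta_rot":[0,0,0],"fingers":200},
    {"linear":[0.0008,0,-0.0001],"delta_rot":[0,0,0],"fingers":200},
    {"linear":[0.001,0,-0.0001],"delta_rot":[0,0,0],"fingers":200},
    {"linear":[0.0012,0,-0.0001],"delta_rot":[0,0,0],"fingers":200},
    {"linear":[0.0014,0,-0.0001],"delta_rot":[0,0,0],"fingers":200},
    {"linear":[0.0014,0,-0.0001],"delta_rot":[0,0,0],"fingers":200}
  ]
}}

```text
time: 19.3
tool_pos: [0.5092, -0.0429, 0.0246]
tool_rot: [0.001, 0.751, 0.661, -0.001]
contact_force: [-1.9, -10.5, 1.1]
gripper_width: 0.358
```

```bash
python3 -c "
from h import *
rep(None)"
```

```text
t 19.3 rail [-0.003 -0.033] z 0.0246 Frail -0.55 -10.65 Fz 1.1 T [-1.82  0.34 -0.03]
```

Call:
{"method": "apply_moves", "body": {
  "commands": [
    {"linear":[0.0002,0,0],"delta_rot":[0,0,0],"fingers":200},
    {"linear":[0.0004,0,0],"delta_rot":[0,0,0],"fingers":200},
    {"linear":[0.0006,0,0],"delta_rot":[0,0,0],"fingers":200},
    {"linear":[0.0008,0,0],"delta_rot":[0,0,0],"fingers":200},
    {"linear":[0.0008,0,0],"delta_rot":[0,0,0],"fingers":200},
    {"linear":[0.0008,0,0],"delta_rot":[0,0,0],"fingers":200},
    {"linear":[0.0008,0,0],"delta_rot":[0,0,0],"fingers":200},
    {"linear":[0.0008,0,0],"delta_rot":[0,0,0],"fingers":200}
  ]
}}

```text
time: 20.1
tool_pos: [0.5092, -0.0425, 0.0246]
tool_rot: [0.001, 0.751, 0.661, -0.002]
contact_force: [-1.8, -11.5, 1.0]
gripper_width: 0.363
```

```bash
python3 -c "
from h import *
rep(None)"
```

```text
t 20.1 rail [-0.003  -0.0325] z 0.0246 Frail -0.33 -11.6 Fz 0.95 T [-2.01  0.3  -0.02]
```

Call:
{"method": "apply_moves", "body": {
  "commands": [
    {"linear":[-0.0002,0,0],"delta_rot":[0,0,0],"fingers":200},
    {"linear":[-0.0004,0,0],"delta_rot":[0,0,0],"fingers":200},
    {"linear":[-0.0006,0,0],"delta_rot":[0,0,0],"fingers":200},
    {"linear":[-0.0008,0,0],"delta_rot":[0,0,0],"fingers":200},
    {"linear":[-0.001,0,0],"delta_rot":[0,0,0],"fingers":200},
    {"linear":[-0.0012,0,0],"delta_rot":[0,0,0],"fingers":200},
    {"linear":[-0.0013,0,0],"delta_rot":[0,0,0],"fingers":200},
    {"linear":[-0.0013,0,0],"delta_rot":[0,0,0],"fingers":200}
  ]
}}

```text
time: 20.9
tool_pos: [0.5091, -0.0426, 0.0244]
tool_rot: [0.001, 0.751, 0.66, -0.001]
contact_force: [-1.6, -7.6, 0.3]
gripper_width: 0.359
```

```bash
python3 -c "
from h import *
rep(None)"
```

```text
t 20.9 rail [-0.003  -0.0326] z 0.0244 Frail -0.59 -7.72 Fz 0.27 T [-1.27  0.19  0.04]
```

Call:
{"method": "apply_moves", "body": {
  "commands": [
    {"linear":[-0.0002,0,0],"delta_rot":[0,0,0],"fingers":200},
    {"linear":[-0.0004,0,0],"delta_rot":[0,0,0],"fingers":200},
    {"linear":[-0.0007,0,0],"delta_rot":[0,0,0],"fingers":200},
    {"linear":[-0.001,0,0],"delta_rot":[0,0,0],"fingers":200},
    {"linear":[-0.0013,0,0],"delta_rot":[0,0,0],"fingers":200},
    {"linear":[-0.0015,0,0],"delta_rot":[0,0,0],"fingers":200},
    {"linear":[-0.0017,0,0],"delta_rot":[0,0,0],"fingers":200},
    {"linear":[-0.0017,0,0],"delta_rot":[0,0,0],"fingers":200}
  ]
}}

```text
time: 21.7
tool_pos: [0.5089, -0.0433, 0.0242]
tool_rot: [-0.0, 0.751, 0.66, -0.0]
contact_force: [0.1, -3.9, -0.7]
gripper_width: 0.36
```

```bash
python3 -c "
from h import *
rep(None)"
```

```text
t 21.7 rail [-0.0032 -0.0334] z 0.0242 Frail 0.55 -3.91 Fz -0.65 T [-0.87  0.02 -0.03]
```

Call:
{"method": "apply_moves", "body": {
  "commands": [
    {"linear":[-0.0003,0,0],"delta_rot":[0,0,0],"fingers":200},
    {"linear":[-0.0005,0,0],"delta_rot":[0,0,0],"fingers":200},
    {"linear":[-0.0005,0,0],"delta_rot":[0,0,0],"fingers":200},
    {"linear":[-0.0005,0,0],"delta_rot":[0,0,0],"fingers":150},
    {"linear":[-0.0005,0,0],"delta_rot":[0,0,0],"fingers":120},
    {"linear":[-0.0005,0,0],"delta_rot":[0,0,0],"fingers":110},
    {"linear":[-0.0005,0,0],"delta_rot":[0,0,0],"fingers":110},
    {"linear":[-0.0005,0,0],"delta_rot":[0,0,0],"fingers":110}
  ]
}}

```text
time: 22.5
tool_pos: [0.5091, -0.0436, 0.0245]
tool_rot: [-0.0, 0.751, 0.66, 0.0]
contact_force: [0.0, -0.4, -0.3]
gripper_width: 0.569
```

```bash
python3 -c "
from h import *
rep('r1')"
```

```text
t 22.5 rail [-0.003  -0.0337] z 0.0245 Frail 0.1 -0.4 Fz -0.31 T [0.01 0.   0.03]
```

View pics/r1b.png

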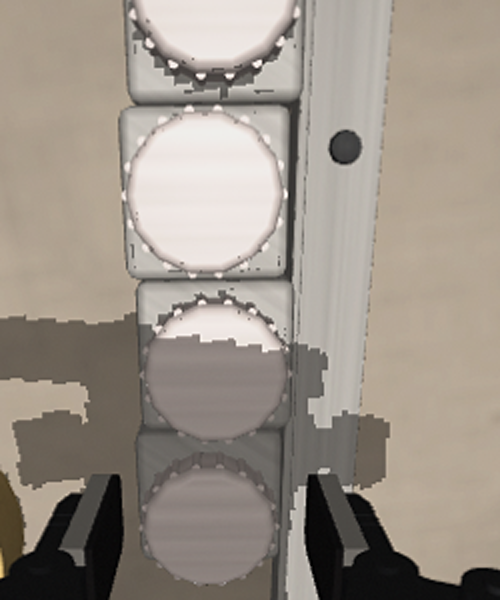

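Call:
{"method": "apply_moves", "body": {
  "commands": [
    {"linear":[0,0,-0.01],"delta_rot":[0,0,0],"fingers":110},
    {"linear":[0,0,-0.03],"delta_rot":[0,0,0],"fingers":110},
    {"linear":[0,0,-0.055],"delta_rot":[0,0,0],"fingers":110},
    {"linear":[0,0,-0.085],"delta_rot":[0,0,0],"fingers":110},
    {"linear":[0,0,-0.115],"delta_rot":[0,0,0],"fingers":60},
    {"linear":[0.01,0,-0.14],"delta_rot":[0,0,0],"fingers":0},
    {"linear":[0.03,0,-0.155],"delta_rot":[0,0,0],"fingers":0},
    {"linear":[0.05,0,-0.16],"delta_rot":[0,0,0],"fingers":0}
  ]
}}

```text
time: 23.35
tool_pos: [0.5169, 0.006, 0.1883]
tool_rot: [0.002, 0.751, 0.66, 0.002]
contact_force: [0.1, -0.0, 0.1]
gripper_width: 0.998
```

Call:
{"method": "apply_moves", "body": {
  "commands": [
    {"linear":[0.02,0,0],"delta_rot":[0,0,0],"fingers":0},
    {"linear":[0.05,0,0],"delta_rot":[0,0,0],"fingers":0},
    {"linear":[0.07,0,0],"delta_rot":[0,0,0],"fingers":0},
    {"linear":[0.08,0,0],"delta_rot":[0,0,0],"fingers":0},
    {"linear":[0.08,0,0],"delta_rot":[0,0,0],"fingers":0},
    {"linear":[0.08,0,0],"delta_rot":[0,0,0],"fingers":0},
    {"linear":[0.08,0,0],"delta_rot":[0,0,0],"fingers":0},
    {"linear":[0.08,0,0],"delta_rot":[0,0,0],"fingers":0}
  ]
}}

```text
time: 24.15
tool_pos: [0.5256, 0.0843, 0.1844]
tool_rot: [0.0, 0.751, 0.66, -0.0]
contact_force: [-1.0, -0.4, -0.7]
gripper_width: 1.0
```

```bash
python3 - <<'E'
from h import *
rep('f1')
im=cv2.imread("pics/f1.png");cv2.imwrite("pics/f1z.png",cv2.resize(im[60:384,180:330],None,fx=1.85,fy=1.85,interpolation=cv2.INTER_CUBIC))
from plant import eyes
s=eyes.grab_frame("side")[:,:,::-1];cv2.imwrite("pics/f1s.png",cv2.resize(s[140:290,220:320],None,fx=4,fy=4,interpolation=cv2.INTER_CUBIC))
cv2.imwrite("pics/f1z.png",im)
E
```

```text
t 24.15 rail [-0.0029  0.0953] z 0.1844 Frail -0.97 -0.54 Fz -0.7 T [-0.01  0.05 -0.01]
```

View pics/f1z.png

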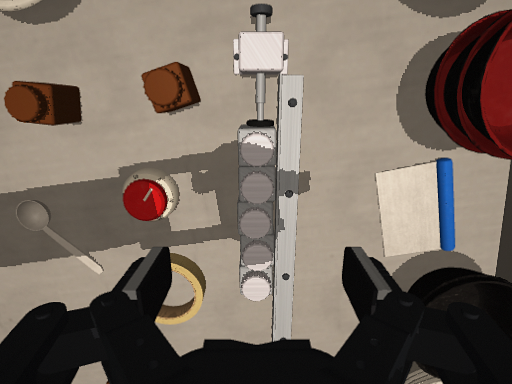

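View pics/f1s.png

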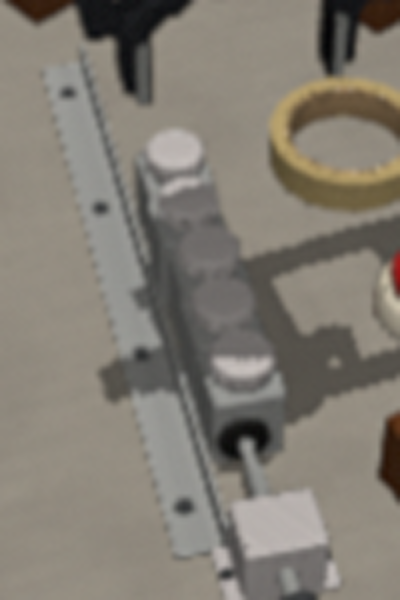

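```bash
python3 - <<'E'
from h import *
im=cv2.imread("pics/f1.png");cv2.imwrite("pics/f1q.png",cv2.resize(im[105:305,225:310],None,fx=3,fy=3,interpolation=cv2.INTER_CUBIC))
E
```

```text
(no output)
```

View pics/f1q.png

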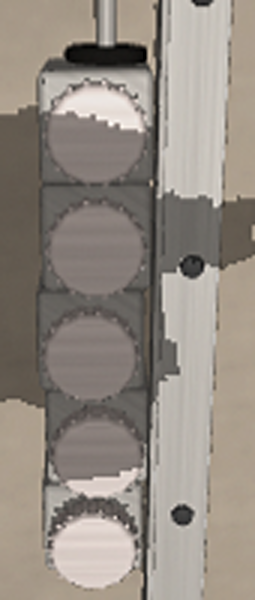

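The close crop shows five square jars face to face, with the front jar against the bumper. I'm handing it in.

```bash
python3 -c "
from plant import *
print(state()['time'],job_done())"
```

```text
the job is handed in; nothing more can be done
24.25 None
```

I stood the lone steel jar at the tail of the row and slid all five jars onto the bumper, pushing on that last jar only. I handed the job in at about 24 s.

- **Placing:** I set the jar down square behind jar 4, opened the fingers to let it stand free, then took hold of it again.
- **Pushing:** Sliding the five jars took about 3 N. I felt the bumper and pressed until the wrist read 11.6 N, the highest reading I saw, taken at the end of each short move. I then eased back to about 4 N, let go and lifted clear.
- **Last checks:** The final wrist and side pictures show the jars standing square and face to face, with the front jar against the bumper. The timer, tape roll and scraper showed no sign of being moved, and the robot was touching nothing.
- **Not perfect:** The jars kept 2–3 mm of the sideways offset they started with. Jar 3 is about that far out from its neighbours, and the row stands roughly 2–5 mm off the leaf instead of against it.
- **Readings that disagreed:** The force reading wandered by about 1 N. My first position readings from the top and wrist cameras differed by up to 11 mm, so I relied on the close wrist views.

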